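# Shut the test kiln and show the blue tile

## Robot

A 6-joint arm with a two-finger parallel gripper is mounted at the origin on the work surface. World frame = base frame: x ahead of the robot, y to its left, z up, the work surface at z = 0. Lengths are in m, angles in rad, forces in N, time in s.
With the tool pointing down it reaches from about 0.3 to 0.775 m from the base axis. Payload 14.6 kg.
Tool frame: the origin (TCP) lies on the centre line of the jaws, within the pads' length; the fingertips stand 19 mm ahead of it and the grasp point (between the pads) is the TCP; z points along the fingers, y is the direction in which the jaws open and shut (so a half turn about z gives the same grasp; the last joint's range is limited). The gripper opens to 94 mm and grips with 3 to 60 N. Pads are 16 mm wide; open, the fingers measure 119 mm over their backs; the gripper's body (75 mm by 177 mm) begins 78 mm behind the grasp point.
Start: joints at [1.166, 0.3, 1.521, -0, 1.321, -0.067], TCP at [0.182, 0.519, 0.224] pointing down, gripper open.
Joint ranges: [-3.03, 3.03], [-0.79, 2.21], [0.23, 2.52], [-1.04, 4.18], [0, 3.07], [-2.55, 2.55]. Speed limits (rad/s): [2.22, 2.22, 2.57, 3.14, 3.14, 3.14].

## Interface

Orientations are given as [roll, pitch, yaw] about the fixed x, y, z axes, in that order (R = Rz(yaw) Ry(pitch) Rx(roll)).
In Python, from station import ctrl gives the robot as it stands. The module is installed in compiled form; this text tells all that it offers.
- The arm moves only by the shell command python3 -m creep 'ROWS' [FORCE]. ROWS is a JSON object of lists of equal length, an entry for each row: "translation": the shift along the world's x, y, z in mm, a list of three; "yaw": the turn about the world's z in rad; "gripper": the closure in counts, from 0 (fully open) to 255 (shut). A call has 1 to 5 rows; each row is the pose to reach, as a shift and turn from the pose measured when the call began; what a row does not reach only later rows make up. A row lasts 1/12 s, in which the tool goes at most 41.7 mm and 7.16 degrees, less where a joint would pass 70% of its speed; a pose out of reach is approached as far as the arm can. A call with a gripper value outside its range is refused whole. The fingers move at their own pace and stop on an object; FORCE is the grip in N (left out, the last holds). Time passes only in rows, so rows that repeat a pose let the fingers close. It gives the time, the measured TCP pose, the force and the opening at its end, in the units of the state.
- ctrl.get_obs(): the state, without advancing time (a new reading comes with each control period).
- ctrl.camera(name): name is "scene" or "top" or "wrist"; returns a dict with "pixels" (384x512x3 uint8, red, green, blue), "depth" (384x512 float32, m along the optical axis (not along the pixel's ray), 0 where there is no reading), "fx", "fy", "cx", "cy" (pixels), "dist" ([k1, k2, p1, p2, k3] as OpenCV has them; the pictures are not rectified), "R" (3x3) and "t" (3): a world point X has camera coordinates R X + t; the wrist camera has in their place "tool_from_camera" (4x4, takes a point from camera to tool coordinates, whose origin is the TCP and whose axes are the flange's). Camera axes: x right, y down, z forward; pixel columns grow to the right and rows downward; lengths in m; the calibration is good to about 2 mm. A picture is of the moment at which its call begins: read the wrist's pose just before it.
- ctrl.hand_in(): hands the job in, once; it reports no verdict.
The state is a dict: "time_s": time; "qpos": joint angles; "joint_vel": joint speeds; "tau": joint torques, N m; "ee_pos": TCP position; "eef_rot": TCP orientation; "force": force on the tool from outside, world axes, zero at the start; "moment": the same for the moment, N m; "grip_width": finger opening in m.
Only numpy, scipy, OpenCV 4.12 (cv2) and the standard library are available. Lean on these libraries where they do the work, as an engineer would, in place of code of your own. Each camera call takes 0.05 s, during which the arm holds its last target. There are 200 camera calls.

## Task

Finish unloading the small test kiln: first push its open door fully shut, until the spring catch snaps home and holds it. Then draw the blue-glazed test tile out of the wooden rack and hold it up about 25 cm above the bench, leaned back so that its glazed face looks up at a slant of about 45 degrees; finish while still gripping it there, quite still. Leave the other two tiles, the bowl and the jar where they are.

Things in the scene. Friction and masses are not known exactly. Their poses are not given: they have to be found in the camera images.
- kiln_door (a joint): Opening angle of the green kiln door in rad: 0 = shut, grows as it opens towards the robot; it starts 0.45 to 0.9 open and stays where it is left (light friction). Its vertical hinge is on the left seen from the robot. The sprung roller catch is met at about 0.06, pushes back until about 0.025 (some 6 N at the free edge), then pulls the door to 0 against a firm stop. Shut and caught means below 0.02.
- door_hinge (a point): Point on the door's hinge axis (vertical), 235 mm above the bench, in the plane of the door's inner face. Its axes turn with the door: x points into the kiln, square to the door; -y runs along the door from the hinge to the free edge; z up.
- door_push (a point): Point on the flat outer face of the door where it is best pushed: 235 mm along the door from the hinge axis, 45 mm from the free edge, 25 mm below the door's top edge, 27 mm outside the plane of door_hinge. Axes as door_hinge (push along +x). The door is 280 mm wide, 25 mm thick, its top edge 260 mm above the bench, its lower edge 25 mm. A vertical steel bar handle stands 35 mm off the outer face near the free edge, between about 65 and 155 mm above the bench.
- kiln: Grey bench-top test kiln, fixed, with the green door on the front: 260 mm deep, 280 mm wide, 260 mm high, a black control box (100 x 60 x 160 mm) on its left side. Origin: centre of its underside, on the bench; -x is its front, z up.
- rack: Low wooden tile rack, fixed: 70 x 270 x 45 mm high. Origin: centre of its underside; its long side runs along its y. Three slots in a row at y = -85, 0 and +85 mm, each 10.5 mm (x) by 67 mm (y) and 30 mm deep; one tile stands upright in each, in any order.
- blue_tile: The blue-glazed test tile to be shown: a flat slab 8 mm thick (its x), 60 mm wide (its y), 110 mm tall (its z), about 0.11 kg. Origin at its centre. Its +x axis stands out of the blue glazed face; the other face is bare red clay. Standing in the rack its glazed face looks away from the robot, its lower 30 mm is in the slot and its top is 125 mm above the bench; it has 1 mm of play and may lean 2 to 4 degrees.
- cream_tile: Cream-glazed tile of the same size and axes in another slot; leave it.
- honey_tile: Honey-brown-glazed tile of the same size and axes in another slot; leave it.
- bowl_rim (a point): Centre of the mouth of a terracotta bowl, 100 mm across, 50 mm high, standing on the bench beyond the rack; leave it.
- jar_center (a point): Centre of a closed glaze jar, 60 mm across, 90 mm high, standing on the bench beyond the rack; leave it.
Mind the look-alikes: they are no part of the job. There is more than one size of the blue_tile; the job needs the smallest.

How it is judged:
On the way, in this order (a step that is already met when the one before it is completed fails the run):
1. the kiln door is pushed shut onto its catch (value of joint kiln_door below 0.02 rad), for 0.2 s.
2. the blue tile is drawn clear of its slot in the fingers (height (world z) of blue_tile above 0.12 m and contact force between the fingers and blue_tile above 0.5 N and contact force between blue_tile and rack below 0.1 N), for 0.2 s.
At the end, for the whole second after the job is handed in: Door on its catch (below 0.02 rad). Blue tile gripped, still, touching neither rack nor kiln, its centre over 200 mm above the bench, the normal of its glazed face 29 to 62 degrees from straight up. Other tiles, bowl and jar within 30 mm of their starts (value of joint kiln_door below 0.02 rad and height (world z) of blue_tile above 0.2 m and angle between blue_tile's own x axis and vertical between 0.5 and 1.08 rad and contact force between the fingers and blue_tile above 0.5 N and contact force between blue_tile and rack below 0.1 N and contact force between blue_tile and kiln below 0.1 N and linear speed of blue_tile below 0.03 m/s and angular speed of blue_tile below 0.2 rad/s and distance of each of cream_tile, honey_tile, bowl_rim, jar_center from where it was at the start of the episode below 0.03 m); the arm keeps its last pose, push and grip.
It fails at once if another tile, the bowl or the jar is moved by more than 30 mm (distance of any of cream_tile, honey_tile, bowl_rim, jar_center from where it was at the start of the episode above 0.03 m).
It also fails if it takes over 51 s, if anything falls off the work surface, if the arm or the gripper's body presses on something with over 40 N, if the wrist force passes 120 N, or if a joint passes its speed limit or range.

## Working session

There is one attempt and no reset: what is moved stays moved. The work goes in short steps, Python scripts to look and compute and a shell command to move; the robot and the scene stay as the last step left them, time stands still between calls to the robot, and variables do not carry over. Pictures are saved under pics/ and viewed, about 8 in all and at most 12, crops included, and the job is handed in when it is done.

```bash
mkdir -p pics; cat > h.py <<'E'
import numpy as np, cv2
from station import ctrl
from scipy.spatial.transform import Rotation as Ro
def cam(n):
    o=ctrl.get_obs(); c=ctrl.camera(n)
    K=np.array([[c['fx'],0,c['cx']],[0,c['fy'],c['cy']],[0,0,1.]]); d=np.array(c['dist'],float)
    if 'R' in c: R=np.array(c['R']); t=np.array(c['t'])
    else:
        T=np.eye(4); T[:3,:3]=Ro.from_euler('xyz',o['eef_rot']).as_matrix(); T[:3,3]=o['ee_pos']
        W=np.linalg.inv(T@np.array(c['tool_from_camera'])); R=W[:3,:3]; t=W[:3,3]
    return dict(im=c['pixels'],D=c['depth'],K=K,d=d,R=R,t=t)
def rays(c,uv):
    p=cv2.undistortPoints(np.array(uv,float).reshape(-1,1,2),c['K'],c['d'])[:,0]
    return -c['R'].T@c['t'], np.c_[p,np.ones(len(p))]   # centre, camera dirs (z=1)
def onz(c,uv,z):
    o,p=rays(c,uv); v=p@c['R']; return o+v*((z-o[2])/v[:,2])[:,None]
def deep(c,uv):
    o,p=rays(c,uv); uv=np.array(uv,int).reshape(-1,2); return o+(p*c['D'][uv[:,1],uv[:,0]][:,None])@c['R']
def save(c,n,box=None,s=1):
    im=c['im'][...,::-1]
    if box: im=im[box[1]:box[3],box[0]:box[2]]
    cv2.imwrite(f'pics/{n}.png',cv2.resize(im,None,fx=s,fy=s,interpolation=cv2.INTER_CUBIC))
E
python3 - <<'E'
from h import *
a=cam('scene');b=cam('top')
im=np.hstack([a['im'],b['im']]); 
save(a,'scene',s=1.5);save(b,'top',s=1.5)
for c in(a,b):print((-c['R'].T@c['t']).round(3))
o=ctrl.get_obs();print(o['time_s'],o['ee_pos'],o['eef_rot'],o['grip_width'])
E
```

```text
[ 1.005 -0.951  1.091]
[ 0.478 -0.035  1.282]
0.1 [0.18218566 0.51870577 0.22393774] [-3.14051588e+00 -6.28383298e-05  2.80381603e+00] 0.09412097148919973
```

View pics/scene.png

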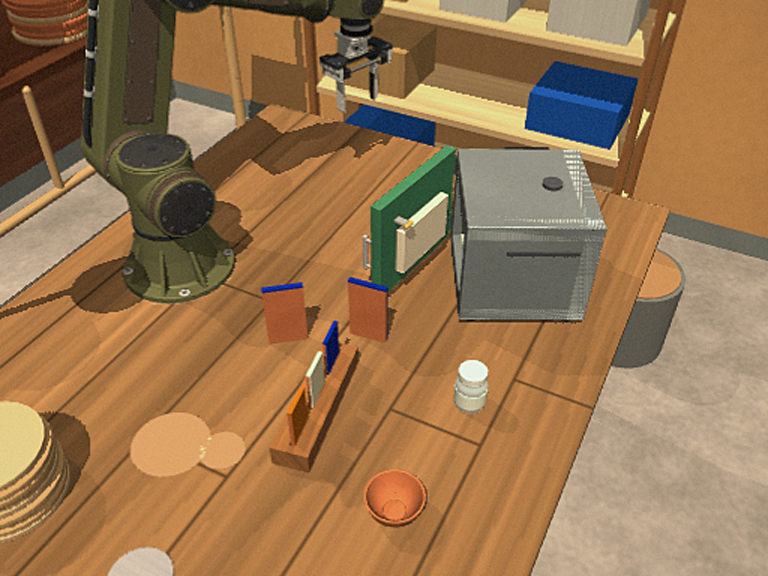

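View pics/top.png

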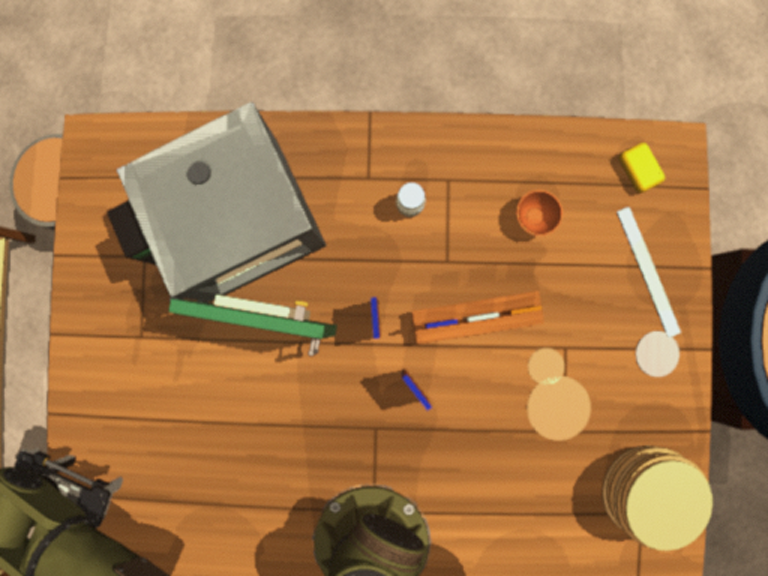

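The scene picture (768×576) shows three blue tiles. One stands in the rack at (331,347), with cream and honey beside it. Two larger ones stand free on the bench at (285,312) and (367,308). In the top view the rack tile is at (440,324), and the others are at (376,318) and (417,391). The rack tile fits the description: smallest, and in a slot. Next I measure sizes and poses and crop in to confirm.

```bash
python3 - <<'E'
from h import *
b=cam('top');a=cam('scene')
hsv=cv2.cvtColor(b['im'],cv2.COLOR_RGB2HSV)
def blobs(m,mn=30):
    n,l,s,_=cv2.connectedComponentsWithStats(m.astype(np.uint8))
    return [np.argwhere(l==i)[:,::-1] for i in range(1,n) if s[i,4]>mn]
H,S,V=[hsv[...,i].astype(int) for i in range(3)]
for nm,m in(('blue',(H>110)&(H<130)&(S>150)),('green',(H>60)&(H<90)&(S>130)&(V>60))):
    for p in blobs(m):
        P=deep(b,p); zt=np.percentile(P[:,2],90)
        Q=P[P[:,2]>zt-.012]
        r=cv2.minAreaRect((onz(b,p[P[:,2]>zt-.012],zt)[:,:2]*1000).astype(np.float32))
        print(nm,p.mean(0).round(),len(p),'z',zt.round(3),'c,size,ang',np.round(r[0]),np.round(r[1]),round(r[2],1),cv2.boxPoints(r).round().tolist())
# all points near rack by depth, 
v,u=np.mgrid[0:384,0:512]; uv=np.c_[u.ravel(),v.ravel()]
P=deep(b,uv); box=(uv[:,0]>262)&(uv[:,0]<375)&(uv[:,1]>185)&(uv[:,1]<235)
for lo,hi,n in((.037,.053,'rack'),(.105,.14,'tiles')):
    k=box&(P[:,2]>lo)&(P[:,2]<hi); m=k.reshape(384,512)
    for p in blobs(m,15):
        z=.045 if n=='rack' else .125
        r=cv2.minAreaRect((onz(b,p,z)[:,:2]*1000).astype(np.float32))
        print(n,len(p),b['im'][p[:,1],p[:,0]].mean(0).round(),np.round(r[0]),np.round(r[1]),round(r[2],1),cv2.boxPoints(r).round().tolist())
s1=cv2.resize(b['im'][185:280,225:375],None,fx=5,fy=5,interpolation=cv2.INTER_CUBIC)
cv2.imwrite('pics/crop1.png',s1[...,::-1])
save(a,'crop2',(165,175,305,320),5) if 0 else None
E
```

```text
blue [250. 211.] 73 z 0.149 c,size,ang [486.  -1.] [72.  8.] 6.1 [[450.0, -1.0], [451.0, -9.0], [523.0, -1.0], [522.0, 7.0]]
blue [294. 215.] 38 z 0.127 c,size,ang [ 478. -130.] [ 6. 53.] 10.7 [[470.0, -104.0], [480.0, -157.0], [486.0, -156.0], [476.0, -103.0]]
blue [277. 260.] 72 z 0.149 c,size,ang [347. -83.] [73.  8.] 39.2 [[316.0, -103.0], [322.0, -109.0], [378.0, -63.0], [373.0, -57.0]]
rack 1686 [195. 114.  53.] [ 493. -214.] [ 71. 270.] 10.2 [[434.0, -87.0], [482.0, -353.0], [552.0, -341.0], [504.0, -75.0]]
tiles 63 [203. 122.  32.] [ 508. -295.] [ 8. 65.] 10.5 [[498.0, -263.0], [510.0, -328.0], [517.0, -326.0], [505.0, -262.0]]
tiles 55 [209. 211. 186.] [ 492. -211.] [ 8. 58.] 10.6 [[483.0, -183.0], [493.0, -240.0], [501.0, -238.0], [491.0, -182.0]]
tiles 61 [ 73.  62. 148.] [ 478. -130.] [ 8. 60.] 10.7 [[468.0, -102.0], [479.0, -161.0], [487.0, -159.0], [476.0, -100.0]]
```

View pics/crop1.png

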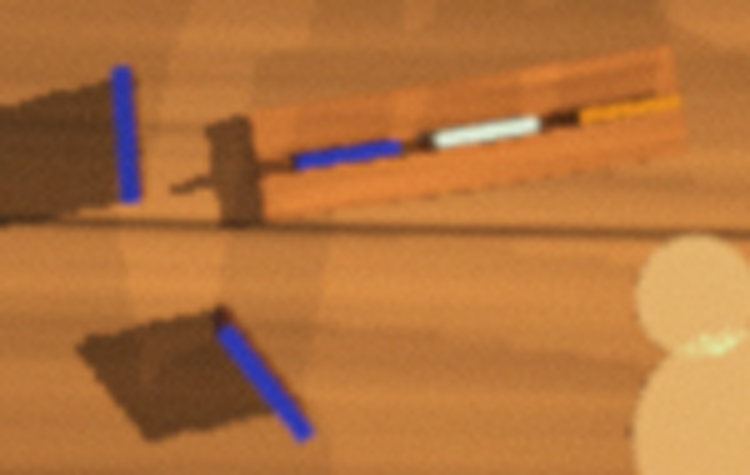

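The rack tile measures 60 × 8 mm with its top at about 125 mm, against 72 mm wide and 149 mm high for the other two, so it is the smallest. The crop shows it at (347,155), the leftmost slot. The green mask found nothing, so I measure the door next.

```bash
python3 - <<'E'
from h import *
b=cam('top')
im=b['im'].astype(int); R,G,B=im[...,0],im[...,1],im[...,2]
m=(G>R+25)&(G>B+15)&(np.mgrid[0:384,0:512][1]<240)
p=np.argwhere(m)[:,::-1]; P=deep(b,p); print(len(p),np.percentile(P[:,2],[5,50,95]).round(3))
k=np.abs(P[:,2]-.26)<.012; q=onz(b,p[k],.26)[:,:2]*1000
r=cv2.minAreaRect(q.astype(np.float32)); print('door top',np.round(r[0]),np.round(r[1]),r[2],cv2.boxPoints(r).round().tolist())
# kiln top
v,u=np.mgrid[0:384,0:512]; uv=np.c_[u.ravel(),v.ravel()]; P=deep(b,uv)
k=(np.abs(P[:,2]-.26)<.008)&(uv[:,0]<225)&(uv[:,1]<205)&~m.ravel()&(uv[:,1]>60)
n,l,s,c=cv2.connectedComponentsWithStats(cv2.morphologyEx(k.reshape(384,512).astype(np.uint8),cv2.MORPH_OPEN,np.ones((3,3)))); i=1+s[1:,4].argmax()
r=cv2.minAreaRect((onz(b,np.argwhere(l==i)[:,::-1],.26)[:,:2]*1000).astype(np.float32)); print('kiln',np.round(r[0]),np.round(r[1]),r[2],cv2.boxPoints(r).round().tolist())
E
```

```text
961 [0.257 0.26  0.263]
door top [479. 222.] [279.  24.] 81.86344146728516 [[447.0, 85.0], [471.0, 82.0], [510.0, 358.0], [486.0, 361.0]]
kiln [691. 292.] [263. 281.] 26.945621490478516 [[511.0, 358.0], [638.0, 108.0], [872.0, 227.0], [745.0, 477.0]]
```

```bash
python3 -m creep '{"translation":[[17,-31,3],[34,-62,6],[51,-93,10],[68,-124,14],[85,-155,20]],"yaw":[0.1,0.2,0.3,0.4,0.5],"gripper":[255,255,255,255,255]}' 20
python3 -m creep '{"translation":[[17,-31,0],[34,-62,0],[51,-93,0],[68,-124,0],[85,-155,0]],"yaw":[0,0,0,0,0],"gripper":[255,255,255,255,255]}'
cat > door.py <<'E'
from h import *
H=np.array([510,358.]);
o=ctrl.get_obs(); e=np.array(o['ee_pos'])*1000; y=o['eef_rot'][2]; ja=np.arctan2(-np.cos(y),np.sin(y))%np.pi
print(o['time_s'],e.round(1),'jaw deg',np.degrees(ja).round(1),np.round(o['force'],1),o['grip_width'],np.round(o['qpos'],2))
for th in(.65,.6,.5,.4,.3,.2,.1,.05,.02,0,-.02):
    a=np.radians(-63.05)-th; d=np.array([np.cos(a),np.sin(a)]); x=np.array([-d[1],d[0]])
    dl=abs((a+np.pi)-ja); p=H+235*d-x*(26+8*np.cos(dl)+12.5*np.sin(dl)); print(th,(p-e[:2]).round(0))
E
python3 door.py
```

```text
time_s: 0.67
ee_pos: [0.2675, 0.3622, 0.244]
eef_rot: [-3.141, -0.0, -2.974]
force: [1.6, 0.6, -0.1]
grip_width: 0.0639
time_s: 1.08
ee_pos: [0.3529, 0.2056, 0.2442]
eef_rot: [-3.141, 0.0, -2.974]
force: [0.7, 0.6, 0.9]
grip_width: 0.0306
1.0833 [352.9 205.6 244.2] jaw deg 99.6 [0.7 0.6 0.9] 0.030567762187990268 [ 0.44 -0.04  1.86 -0.    1.32 -1.3 ]
0.65 [ 78. -72.]
0.6 [ 90. -76.]
0.5 [114. -81.]
0.4 [139. -84.]
0.3 [163. -85.]
0.2 [186. -83.]
0.1 [208. -80.]
0.05 [219. -77.]
0.02 [226. -75.]
0 [230. -74.]
-0.02 [235. -73.]
```

```bash
python3 -m creep '{"translation":[[20,-30,0],[40,-60,0],[58,-73,0],[70,-75,0],[80,-76,0]],"yaw":[0,0,0,0,0],"gripper":[255,255,255,255,255]}'
python3 -m creep '{"translation":[[10,-1,0],[22,-3,0],[34,-5,0],[47,-6,0],[60,-8,0]],"yaw":[0,0,0,0,0],"gripper":[255,255,255,255,255]}'
python3 door.py
```

```text
time_s: 1.5
ee_pos: [0.4338, 0.1286, 0.2442]
eef_rot: [-3.141, 0.0, -2.976]
force: [-0.4, 0.5, 0.2]
grip_width: 0.0009
time_s: 1.92
ee_pos: [0.4944, 0.1213, 0.244]
eef_rot: [-3.141, -0.0, -2.975]
force: [-1.0, 0.0, -0.1]
grip_width: 0.0007
1.9167 [494.4 121.3 244. ] jaw deg 99.6 [-1.   0.  -0.1] 0.0007020531351791872 [ 0.17  0.19  1.61 -0.    1.34 -1.57]
0.65 [-64.  12.]
0.6 [-52.   9.]
0.5 [-28.   3.]
0.4 [-3. -0.]
0.3 [22. -1.]
0.2 [44.  1.]
0.1 [67.  5.]
0.05 [78.  7.]
0.02 [84.  9.]
0 [89. 10.]
-0.02 [93. 12.]
```

```bash
python3 -m creep '{"translation":[[12,0,0],[26,0,0],[40,1,0],[54,3,0],[66,5,0]],"yaw":[0,0,0,0,0],"gripper":[255,255,255,255,255]}'
python3 -m creep '{"translation":[[5,1,0],[10,2,0],[14,3,0],[18,4,0],[21,5,0]],"yaw":[0,0,0,0,0],"gripper":[255,255,255,255,255]}'
python3 door.py|head -1
```

```text
time_s: 2.33
ee_pos: [0.5611, 0.1271, 0.2437]
eef_rot: [-3.141, -0.001, -2.974]
force: [-1.1, -0.2, -0.3]
grip_width: 0.0004
time_s: 2.75
ee_pos: [0.5823, 0.1323, 0.2438]
eef_rot: [-3.141, -0.0, -2.973]
force: [0.7, 0.2, -0.3]
grip_width: 0.0004
2.75 [582.3 132.3 243.8] jaw deg 99.6 [ 0.7  0.2 -0.3] 0.0003967119974728778 [ 0.16  0.39  1.35 -0.    1.4  -1.58]
```

```bash
python3 -m creep '{"translation":[[2,1,0],[4,2,0],[4,2,0]],"yaw":[0,0,0],"gripper":[255,255,255]}'
python3 - <<'E'
from h import *
b=cam('top'); im=b['im'].astype(int); R,G,B=im[...,0],im[...,1],im[...,2]
m=(G>R+25)&(G>B+15)&(np.mgrid[0:384,0:512][1]<260)
p=np.argwhere(m)[:,::-1]; P=deep(b,p); k=np.abs(P[:,2]-.26)<.012
r=cv2.minAreaRect((onz(b,p[k],.26)[:,:2]*1000).astype(np.float32)); print(np.round(r[0]),np.round(r[1]),r[2],cv2.boxPoints(r).round().tolist())
save(b,'door',(50,50,330,300),2.5)
E
```

```text
time_s: 3.0
ee_pos: [0.5838, 0.1329, 0.2438]
eef_rot: [-3.139, -0.009, -2.974]
force: [-28.2, -12.4, 9.7]
grip_width: 0.0006
[524. 306.] [22. 99.] 27.292268753051758 [[492.0, 345.0], [537.0, 257.0], [556.0, 267.0], [511.0, 355.0]]
```

View pics/door.png

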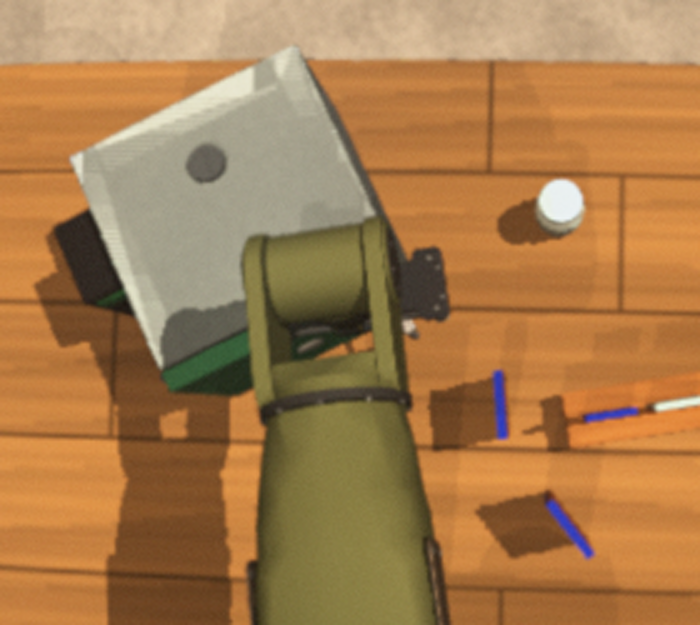

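The door lies flush with the kiln front (27.3° against 26.9°), and pressing 4 mm further met about 31 N at the stop. I back off towards the tile and re-check the door once the view is clear.

```bash
python3 -m creep '{"translation":[[-20,-10,0],[-50,-25,0],[-68,-55,0],[-76,-90,0],[-82,-128,0]],"yaw":[0,0,0.01,0.01,0.015],"gripper":[43,43,43,43,43]}' 20
python3 -m creep '{"translation":[[-6,-34,-10],[-12,-68,-20],[-18,-102,-30],[-24,-135,-40],[-24,-135,-45]],"yaw":[0,0,0,0,0],"gripper":[43,43,43,43,43]}'
python3 - <<'E'
from h import *
b=cam('top'); im=b['im'].astype(int); R,G,B=im[...,0],im[...,1],im[...,2]
m=(G>R+25)&(G>B+15)&(np.mgrid[0:384,0:512][1]<260)
p=np.argwhere(m)[:,::-1]; P=deep(b,p); k=np.abs(P[:,2]-.26)<.012
r=cv2.minAreaRect((onz(b,p[k],.26)[:,:2]*1000).astype(np.float32)); print('door',np.round(r[0]),np.round(r[1]),r[2])
o=ctrl.get_obs();print(np.array(o['ee_pos'])*1000,o['eef_rot'],np.round(o['qpos'],2))
w=cam('wrist'); save(w,'wrist',s=1.5)
E
```

```text
time_s: 3.47
ee_pos: [0.5008, 0.0044, 0.2444]
eef_rot: [-3.138, -0.007, -2.957]
force: [1.1, -0.4, 0.2]
grip_width: 0.0304
time_s: 3.88
ee_pos: [0.4757, -0.1348, 0.1987]
eef_rot: [-3.138, -0.008, -2.96]
force: [-0.1, 1.0, 1.0]
grip_width: 0.0638
door [563. 227.] [ 27. 278.] 27.0446834564209
[ 475.9781065  -132.66741986  198.15519081] [-3.13876703 -0.00818343 -2.96045129] [-0.34  0.2   1.71 -0.01  1.24 -2.09]
```

View pics/wrist.png

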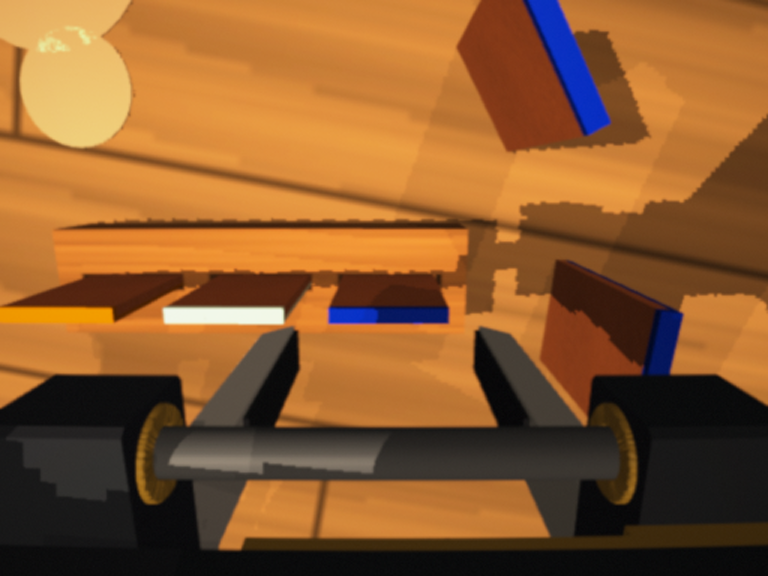

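Wrist view: the blue tile's top edge runs from (330,314) to (448,314), centred between the fingers (297 and 475). Top-view check: door at 27.04°, shut. I measure the tile edge from the wrist and top views before going down.

```bash
python3 - <<'E'
from h import *
o=ctrl.get_obs();e=np.array(o['ee_pos'])*1000;y=o['eef_rot'][2];print(e.round(1),'jaw',np.degrees(np.arctan2(-np.cos(y),np.sin(y))%np.pi),o['grip_width'])
for n,box in(('wrist',(200,190,310,225)),):
    c=cam(n);im=c['im'].astype(int);m=(im[...,2]>im[...,0]+40)&(im[...,2]>im[...,1]+40)
    mm=np.zeros_like(m);mm[box[1]:box[3],box[0]:box[2]]=1;p=np.argwhere(m&mm)[:,::-1]
    D=deep(c,p);print(len(p),'z pct',np.percentile(D[:,2],[10,50,90]).round(4))
    r=cv2.minAreaRect((onz(c,p,.125)[:,:2]*1000).astype(np.float32));print(np.round(r[0],1),np.round(r[1],1),r[2])
# clay face slope from depth
p=np.argwhere((im[...,0]>im[...,2]+25)&(im[...,0]<130)&mm*0+0>0)
u,v=np.meshgrid(np.arange(232,290,3),np.arange(187,203,2));D=deep(c,np.c_[u.ravel(),v.ravel()])
D=D[(D[:,2]>.055)&(D[:,2]<.122)];
if len(D)>10:
    q=D-D.mean(0);nrm=np.linalg.svd(q)[2][2];print(len(D),'face normal',nrm.round(3),D.mean(0).round(3),'rms',np.sqrt(((q@nrm)**2).mean()))
E
```

```text
[ 476.5 -131.3  199. ] jaw 100.45548913699598 0.07179721344129497
808 z pct [0.1244 0.1252 0.126 ]
[ 476.8 -130.6] [ 7.7 58.3] 10.429985046386719
159 face normal [-0.984 -0.177 -0.002] [ 0.473 -0.128  0.092] rms 0.0001376205822854387
```

```bash
python3 -m creep '{"translation":[[0,1,-25],[0,1,-55],[0,1,-85],[0,1,-105],[0,1,-114]],"yaw":[0,0,0,0,0],"gripper":[43,43,43,43,43]}' 12
python3 -m creep '{"translation":[[0,0,0],[0,0,0],[0,0,0],[0,0,0],[0,0,0]],"yaw":[0,0,0,0,0],"gripper":[255,255,255,255,255]}' 12
python3 -m creep '{"translation":[[0,0,0],[0,0,6],[0,0,12],[0,0,19],[0,0,25]],"yaw":[0,0,0,0,0],"gripper":[255,255,255,255,255]}'
python3 - <<'E'
from h import *
w=cam('wrist'); save(w,'lift',s=1.5)
E
```

```text
time_s: 4.45
ee_pos: [0.4765, -0.128, 0.0837]
eef_rot: [-3.14, -0.009, -2.956]
force: [-0.4, -0.3, -0.1]
grip_width: 0.0784
time_s: 4.87
ee_pos: [0.4774, -0.1281, 0.0852]
eef_rot: [-3.139, -0.006, -2.956]
force: [0.3, 0.8, 7.2]
grip_width: 0.06
time_s: 5.28
ee_pos: [0.4774, -0.1281, 0.1111]
eef_rot: [-3.138, -0.006, -2.956]
force: [0.4, 0.8, -1.2]
grip_width: 0.0597
```

View pics/lift.png

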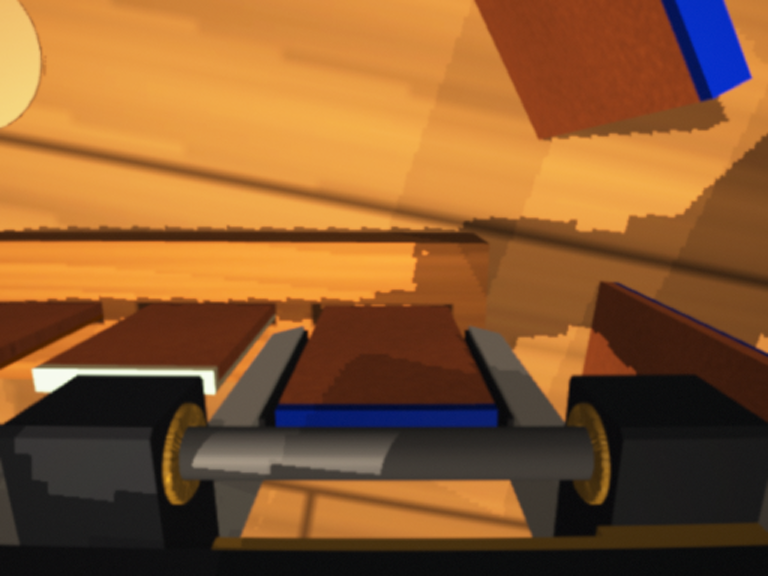

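```bash
python3 -m creep '{"translation":[[-7,-1,-1],[-14,-2,-2],[-20,-4,-3],[-27,-5,-5],[-27,-5,-5]],"yaw":[0,0,0,0,0],"gripper":[255,255,255,255,255]}'
python3 - <<'E'
from h import *
w=cam('wrist'); save(w,'tilt1',s=1.5)
u,v=np.meshgrid(np.arange(205,305,4),np.arange(200,290,3));uv=np.c_[u.ravel(),v.ravel()];D=deep(w,uv)
c=w['im'][uv[:,1],uv[:,0]].astype(int);k=(c[:,0]>c[:,2]+30)&(c[:,0]<175)&(c[:,0]>1.8*c[:,1])&(D[:,2]>.05)
D=D[k];q=D-np.median(D,0);n=np.linalg.svd(q-q.mean(0))[2][2];n*=np.sign(n[0]);r=np.abs((q-q.mean(0))@n)
D=D[r<.006];n=np.linalg.svd(D-D.mean(0))[2][2];n*=np.sign(n[0]);print(len(D),n.round(3),'deg from up',np.degrees(np.arccos(n[2])),'rms',((D-D.mean(0))@n).std(),D.min(0).round(3),D.max(0).round(3))
E
```

```text
time_s: 5.75
ee_pos: [0.4494, -0.1334, 0.1066]
eef_rot: [-3.138, -0.006, -2.956]
force: [-0.0, 0.0, -0.8]
grip_width: 0.0595
195 [0.946 0.171 0.274] deg from up 74.06817139508767 rms 0.0001560495808151044 [ 0.443 -0.161  0.058] [ 0.473 -0.1    0.14 ]
```

View pics/tilt1.png

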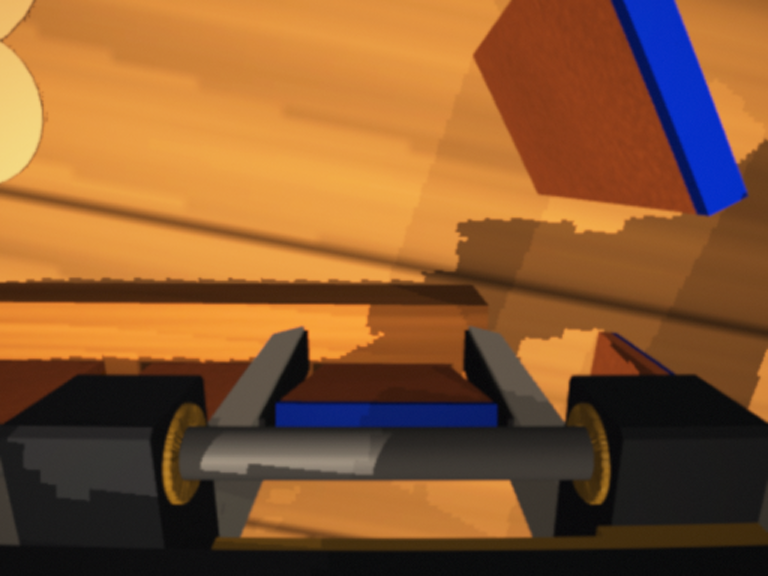

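```bash
python3 -m creep '{"translation":[[-8,-1,0],[-16,-3,-3],[-24,-4,-8],[-30,-5,-13],[-33,-6,-15]],"yaw":[0,0,0,0,0],"gripper":[255,255,255,255,255]}'
cat > tilt.py <<'E'
from h import *
import sys
e=np.array(ctrl.get_obs()['ee_pos'])
for nm in('top','scene'):
    w=cam(nm);im=w['im'].astype(int);m=(im[...,2]>im[...,0]+40)&(im[...,2]>im[...,1]+40)
    p=np.argwhere(m)[:,::-1];D=deep(w,p);D=D[np.linalg.norm(D-e,axis=1)<.07]
    if len(D)<15: print(nm,len(D));continue
    for _ in range(4):
        n=np.linalg.svd(D-D.mean(0))[2][2];r=(D-D.mean(0))@n;D=D[np.abs(r)<max(.002,2*r.std())]
    n*=np.sign(n[2]);print(nm,len(D),n.round(3),'deg from up',np.degrees(np.arccos(n[2])).round(1),'rms',r.std().round(4),D.min(0).round(3),D.max(0).round(3))
    save(w,sys.argv[1]+nm,s=1.5)
E
python3 tilt.py t2
```

```text
time_s: 6.22
ee_pos: [0.4155, -0.1393, 0.0908]
eef_rot: [-3.139, -0.007, -2.957]
force: [0.2, 1.6, -0.9]
grip_width: 0.0597
top 46 [0.785 0.116 0.609] deg from up 52.5 rms 0.0015 [ 0.454 -0.156  0.055] [ 0.476 -0.102  0.08 ]
scene 323 [0.762 0.144 0.632] deg from up 50.8 rms 0.0016 [ 0.422 -0.167  0.056] [ 0.476 -0.102  0.121]
```

```bash
python3 -m creep '{"translation":[[-3,0,-1],[-7,-1,-2],[-7,-1,-2]],"yaw":[0,0,0],"gripper":[255,255,255]}'
python3 -m creep '{"translation":[[0,0,0],[0,0,0],[0,0,0],[0,0,0]],"yaw":[0,0,0,0],"gripper":[255,255,255,255]}' 45
python3 tilt.py t3
```

```text
time_s: 6.57
ee_pos: [0.4085, -0.1404, 0.089]
eef_rot: [-3.139, -0.008, -2.957]
force: [1.3, -0.2, -0.7]
grip_width: 0.0599
time_s: 6.9
ee_pos: [0.4086, -0.1404, 0.0891]
eef_rot: [-3.139, -0.008, -2.957]
force: [1.9, 0.2, -0.5]
grip_width: 0.0596
top 70 [0.748 0.121 0.652] deg from up 49.3 rms 0.0012 [ 0.448 -0.158  0.057] [ 0.47  -0.102  0.085]
scene 318 [0.726 0.15  0.671] deg from up 47.9 rms 0.0015 [ 0.417 -0.169  0.058] [ 0.471 -0.101  0.119]
```

```bash
python3 -m creep '{"translation":[[0,0,8],[0,0,22],[0,0,40],[0,0,58],[0,0,76]],"yaw":[0,0,0,0,0],"gripper":[255,255,255,255,255]}'
python3 -m creep '{"translation":[[0,0,20],[0,0,40],[0,0,60],[0,0,78],[0,0,92]],"yaw":[0,0,0,0,0],"gripper":[255,255,255,255,255]}'
python3 -m creep '{"translation":[[0,0,3],[0,0,4],[0,0,4],[0,0,4],[0,0,4]],"yaw":[0,0,0,0,0],"gripper":[255,255,255,255,255]}'
python3 tilt.py t4
```

```text
time_s: 7.42
ee_pos: [0.4084, -0.1404, 0.1663]
eef_rot: [-3.139, -0.008, -2.957]
force: [0.2, 0.3, -1.2]
grip_width: 0.0597
time_s: 7.83
ee_pos: [0.4083, -0.1403, 0.2604]
eef_rot: [-3.138, -0.007, -2.957]
force: [-0.8, -0.3, -0.4]
grip_width: 0.0598
time_s: 8.25
ee_pos: [0.408, -0.1402, 0.2635]
eef_rot: [-3.139, -0.008, -2.957]
force: [-0.3, -0.4, -1.2]
grip_width: 0.0598
top 104 [0.75  0.134 0.648] deg from up 49.6 rms 0.0009 [ 0.443 -0.159  0.232] [ 0.469 -0.103  0.263]
scene 444 [0.728 0.149 0.67 ] deg from up 48.0 rms 0.0014 [ 0.409 -0.168  0.232] [ 0.471 -0.102  0.299]
```

View pics/t4scene.png

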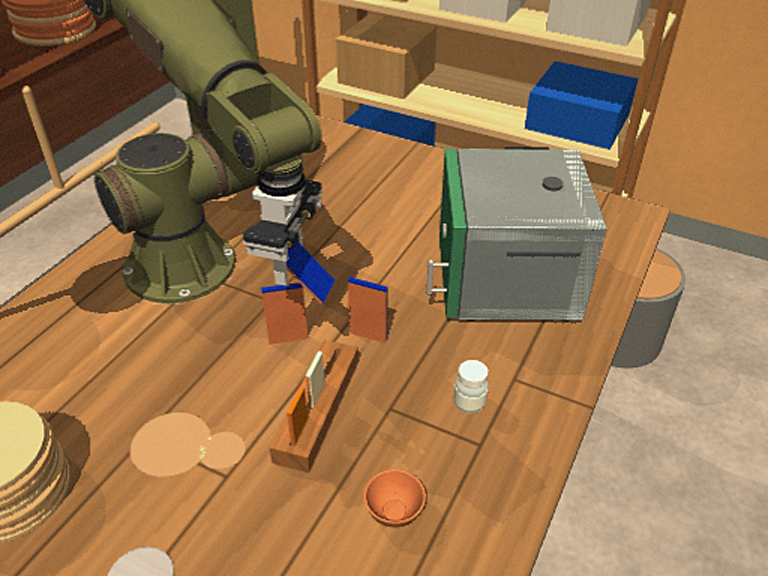

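The picture shows the blue tile held at (310,270), glaze up at a slant. The door is flush and shut at (455,235). Cream, honey, bowl (395,497) and jar (471,386) have not moved. I hold still for a few rows and hand in.

```bash
python3 -m creep '{"translation":[[0,0,0],[0,0,0],[0,0,0]],"yaw":[0,0,0],"gripper":[255,255,255]}'
python3 -c "
from station import ctrl
import numpy as np
print(np.abs(ctrl.get_obs()['joint_vel']).max()); print(ctrl.hand_in())"
```

```text
time_s: 8.6
ee_pos: [0.408, -0.1403, 0.2636]
eef_rot: [-3.139, -0.008, -2.957]
force: [-0.6, 0.2, -0.7]
grip_width: 0.0597
0.0024717389881145435
the job is handed in; nothing more can be done
None
```

The kiln door is shut and the blue tile is held up at a slant. I handed the job in at 8.6 s; the hand-in gave no verdict.

- **Door:** I pushed it with the closed fingers to the firm stop. An extra 4 mm of push met about 31 N. With the view clear it lay at 27.0°, against 26.9° for the kiln front. That measurement can't resolve 0.02 rad with much margin, but the last picture also shows it shut.
- **Tile:** I took the smallest of the three blue tiles, the one in the rack. I gripped it by its side edges and pivoted it on the lip of its slot, because the arm's moves cannot tilt the tool. Then I squeezed at 45 N and lifted.
- **Final hold:** The normal of the glazed face is 48° from straight up by the scene camera and 49.6° by the top camera. The tile centre is about 0.25 m above the bench, the finger opening is 59.7 mm, and the joint speeds are about 0.002 rad/s.
- **Other things:** By eye, the other two tiles, the bowl and the jar stand where they were. I did not re-measure their positions.

One check disagreed: while the tile was tilting in the slot, the geometry put its lower edge deeper than planned, at 34 mm above the bench instead of 41 mm. It came out freely.

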